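# Tighten the wing nut of the notepad press

### The job

Tighten the notepad press: turn the loose wing nut clockwise (seen from above) by pushing its wings round with a fingertip, stroke after stroke, until the bar sits fully down on the pad and the nut will turn no further. Push gently, do not pinch or grip the nut, and leave the cup, the tape roll, the low mug and the bottle standing where they are.

Things in the scene. Friction and masses are not known exactly. Their poses are not given: they have to be found in the camera images.
- press: dark steel notepad press, fixed to the worktop. Origin on the worktop under the upright threaded stud; +x to its back (away from robot), y along the bar. Base x -60..+45, y +-75, 12 mm thick; on it a white paper pad 88 x 122 mm, top at z 34 mm; back stop x +35..+43, y +-70, up to z 48 mm; guide pins 7 mm thick at x 0, y +-68, up to z 60 mm. Bracket: see bracket_end.
- bracket_end (a point): front end of the bracket arm, at the arm's mid height: 10 mm in front of the stud, z 91 mm; axes as press. The arm, 16 mm wide (y +-8), z 86..96 mm (stud cap to 99), runs over the nut back to an upright 24 mm wide at press x +35..+43. So a finger from above cannot pass behind the stud (+x side) from one side to the other, but can pass in front of it.
- bar_end (a point): left (+y) end of the aluminium press bar, on its underside; axes as press. Bar 24 mm in x, 150 mm in y, 10 mm thick, beneath the nut. The underside is at z 34 mm when the bar is down on the pad, and 1.27 mm higher per rad of joint wing_nut; nut and bar rise and sink together.
- nut_centre (a point): on the nut's upright axis at mid height of its wings; z 62 mm when home, +1.27 mm per rad of joint wing_nut; x axis along the wings (to +x and -x), turning with the nut. Each wing is a 7 mm thick plate (y +-3.5) out to 38 mm from the axis, with a round ear of 24 mm diameter centred 26 mm out, so up to 12 mm above and below this point. Hub 23 mm wide; top of the bar 18 mm below.
- wing_nut (a joint): angle of the nut, rad: 0 = home, bar down on the pad, where a firm stop ends the travel; positive = unscrewed (counter-clockwise from above), up to 6.2. Turning clockwise lowers it. At 0 the wings lie along the press's x axis. It takes 0.04 N m to turn (some 1.5 N on a wing) and stays put. The wings are sprung on the hub (3 N m/rad): at the stop 10 N on a wing turns them 0.1 rad more.
- wing_push_sides: the halves of the two wings that are pushed when turning clockwise (the +y half of the +x wing, the -y half of the -x wing); origin on the nut's axis at its foot, 16.5 mm below nut_centre; axes as nut_centre
- wing_back_sides: the opposite halves of the two wings, pushed when turning counter-clockwise; origin and axes as wing_push_sides
- cup: small white cup, 60 mm wide, 56 mm high, loose, standing close to the right of the press; origin under it
- tape: roll of tape lying flat, 104 mm wide, 25 mm high, loose, left of the press; origin under its centre
- mug_low: squat white mug, 82 mm wide, 68 mm high, loose, further to the right; origin under it
- bottle: clear bottle with black cap, 76 mm wide, 257 mm high, loose, far left; origin under it

How it is judged (in metres and radians):
At the end, for the whole second after the job is handed in: The nut is at rest, screwed home to within 0.2 rad (the bar is down on the pad), and cup, tape roll, low mug and bottle are within 20 mm of where they stood (value of joint wing_nut below 0.2 rad and velocity of joint wing_nut between -0.1 and 0.1 rad/s and distance of each of cup, tape, mug_low, bottle from where it was at the start of the episode below 0.02 m); the robot touches nothing.
It fails at once if the nut is pinched: fingers press with more than 3 N on both sides of its wings at once (contact force between the fingers and wing_push_sides above 3 N and contact force between the fingers and wing_back_sides above 3 N).
It fails at once if a wing is pushed with more than 25 N (contact force between anything else and wing_push_sides above 25 N or contact force between anything else and wing_back_sides above 25 N).
It fails at once if the cup, tape roll, low mug or bottle is moved by more than 20 mm or lifted (distance of any of cup, tape, mug_low, bottle from where it was at the start of the episode above 0.02 m).
It also fails if it takes over 64 s, if anything falls off the work surface, if the arm or the gripper's body presses on something with over 40 N, if the wrist force passes 120 N, or if a joint passes its speed limit or range.

### The arm

A 6-joint arm with a two-finger parallel gripper is mounted at the origin on a cart in front of the work surface, level with it; the furniture and walls round the work are solid. World frame = base frame: x ahead of the robot, y to its left, z up, the work surface at z = 0. Lengths are in m, angles in degrees, forces in N, time in s.
With the tool pointing down it reaches from about 0.4 to 0.825 m from the base axis. Payload 7 kg.
Tool frame: the origin (TCP) lies on the centre line of the jaws, within the pads' length; the fingertips stand 14 mm ahead of it and the grasp point (between the pads) lies 5 mm behind it; z points along the fingers, y is the line along which they close (so a half turn about z gives the same grasp; the last joint's range is limited). The gripper opens to 88 mm and grips with 3 to 60 N. Pads are 19 mm wide; open, the fingers measure 130 mm over their backs; the gripper's body (78 mm by 193 mm) begins 47 mm behind the grasp point.
Start: joints at [-49.498, 20.546, 0.682, 0, -70.136, -16.507], TCP at [0.274, -0.617, 0.241] pointing down, gripper open.
Joint ranges: [-176.03, 176.03], [-82.01, 121.73], [-58.28, 71.71], [-173.87, 95.51], [-174.79, -0.11], [-173.66, 173.66]. Speed limits (degrees/s): [136.94, 136.94, 172.46, 180, 180, 180].

### API

Orientations are given as [roll, pitch, yaw] about the fixed x, y, z axes, in that order (R = Rz(yaw) Ry(pitch) Rx(roll)).
In Python, from plant import r gives the robot as it stands.
- The arm moves only by the tool send_rows, never from a script. Its argument "steps" is a list of rows, each an object with "dp": the shift along the tool's x, y, z in mm, a list of three; "roll": the turn about the tool's z in rad; "jaw": the opening in per cent of the stroke, from 0 (shut) to 100 (fully open). In form: [{"dp": [tx, ty, tz], "roll": roll, "jaw": jaw}, ...]. A call has 1 to 5 rows; each row is the pose to reach, as a shift and turn from the pose commanded when the call began, along the tool's axes at that moment; what a row does not reach only later rows make up. A row lasts 1/8 s, in which the tool goes at most 62.5 mm and 10.7 degrees, less where a joint would pass 70% of its speed; a pose out of reach is approached as far as the arm can. A call with a gripper value outside its range is refused whole. The fingers move at their own pace and stop on an object; "newtons" is the grip in N (left out, the last holds). Time passes only in rows, so rows that repeat a pose let the fingers close. It gives the time, the measured TCP pose, the force, the opening and the grip force at its end, in the units of the state.
- r.get_state(): the state, without advancing time (a new reading comes with each control period).
- r.capture(name): name is "side" or "top" or "wrist"; returns a dict with "image" (400x640x3 uint8, blue, green, red), "K" (3x3 intrinsics, pixels), "rvec" (rotation vector, rad) and "tvec" (3), from world to camera coordinates, as OpenCV has them. Camera axes: x right, y down, z forward; pixel columns grow to the right and rows downward; lengths in m; the calibration is good to about 2 mm. A picture is of the moment at which its call begins. There is no depth.
- r.close_job(): hands the job in; it is judged then, once.
The state is a dict: "time_s": time; "joints": joint angles; "qd": joint speeds; "joint_torque": joint torques, N m; "tcp_pos": TCP position; "eef_rot": TCP orientation; "contact_force": force on the tool from outside, world axes, zero at the start; "moment": the same for the moment, N m; "gripper_width": finger opening in m; "gripper_force": force on a finger pad.
Only numpy, scipy, OpenCV 4.12 (cv2) and the standard library are available. Lean on these libraries where they do the work, as an engineer would, in place of code of your own. Each camera call takes 0.05 s, during which the arm holds its last target. There are 200 camera calls.

## Working session

There is one attempt and no reset: what is moved stays moved. The work goes in short steps, Python scripts to look and compute and a tool call to move; the robot and the scene stay as the last step left them, time stands still between calls to the robot, and variables do not carry over. Pictures are saved under pics/ and viewed, at most 10 in all, crops included, and the job is handed in when it is done.

Besides the shell and the picture viewer there is one more tool, called after "Emit:" as name([rows], argument=value, ...), one row to a line, values as JSON. send_rows: Moves the arm, as the interface text tells. Its arguments: {"type":"object","properties":{"steps":{"type":"array","items":{"type":"object","properties":{"dp":{"type":"array","items":{"type":"number"}},"roll":{"type":"number"},"jaw":{"type":"number"}}}},"newtons":{"type":"number"}},"required":["steps"]}

```bash
ls; mkdir -p pics; python3 - <<'E'
from plant import r
import cv2
s=r.get_state();print({k:s[k] for k in('time_s','tcp_pos','eef_rot','gripper_width','contact_force')})
for n in('top','side'):
    c=r.capture(n);cv2.imwrite(f'pics/{n}0.png',c['image']);print(n,c['K'].tolist(),c['rvec'],c['tvec'])
E
```

```text
pics
{'time_s': 0.0, 'tcp_pos': array([ 0.27426823, -0.61626762,  0.23964352]), 'eef_rot': array([ 1.79906791e+02, -8.35823589e-03, -1.56013500e+02]), 'gripper_width': 0.08721270061743848, 'contact_force': array([ 0.15021659, -0.12000128, -0.27887685])}
top [[509.60314557954194, 0.0, 318.1109405938287], [0.0, 509.60314557954194, 196.30788829679662], [0.0, 0.0, 1.0]] [ 1.95403069 -2.15572872  0.33916085] [0.27327649 0.39824228 1.65982304]
side [[496.5537921089259, 0.0, 318.2657432240049], [0.0, 496.5537921089259, 198.50880213959877], [0.0, 0.0, 1.0]] [ 1.7814907  -1.73088239  0.69440006] [0.20454487 0.36611303 1.37307867]
```

View pics/top0.png

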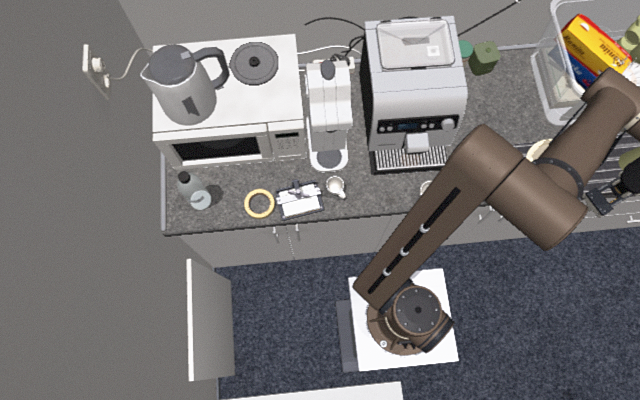

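View pics/side0.png

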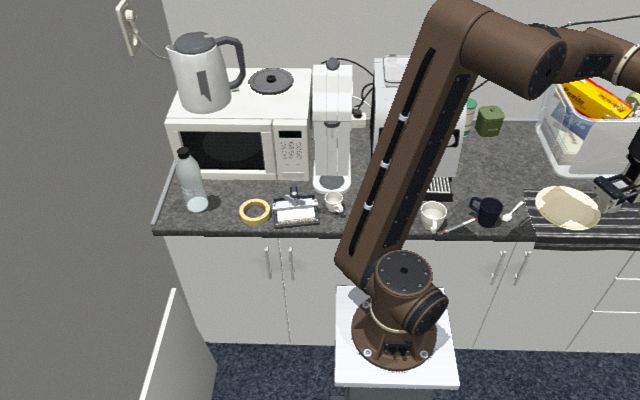

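The top view shows the press at about (300,199), tape roll (259,203), cup (336,187) and bottle (197,195). The side view has the press at (296,208) and the cup at (334,203). Next I'll take enlarged crops of both.

```bash
cat > h.py <<'E'
import numpy as np, cv2
from plant import r
def ray(c,u,v):
    R=cv2.Rodrigues(np.array(c['rvec'],float))[0]; t=np.array(c['tvec'],float).ravel()
    d=R.T@np.linalg.inv(c['K'])@np.array([u,v,1.]); return -R.T@t,d
def onz(c,u,v,z):
    o,d=ray(c,u,v); return o+d*(z-o[2])/d[2]
def proj(c,P):
    return cv2.projectPoints(np.array(P,float).reshape(-1,3),np.array(c['rvec'],float),np.array(c['tvec'],float),c['K'],None)[0].reshape(-1,2)
E
python3 - <<'E'
from h import *
a=r.capture('top');b=r.capture('side')
A=cv2.resize(a['image'][165:235,230:360],None,fx=6,fy=4.2*6/4.2,interpolation=cv2.INTER_CUBIC)[:300*1]
A=cv2.resize(a['image'][170:220,240:360],None,fx=6,fy=6,interpolation=cv2.INTER_CUBIC)
B=cv2.resize(b['image'][180:230,240:360],None,fx=6,fy=6,interpolation=cv2.INTER_CUBIC)
cv2.imwrite('pics/c0.png',np.vstack([A,B]))
for u,v in[(300,199),(259,203),(336,187)]: print(onz(a,u,v,.03))
E
```

```text
[0.43033603 0.29502615 0.03      ]
[0.42981136 0.4365169  0.03      ]
[0.46161069 0.16688375 0.03      ]
```

View pics/c0.png

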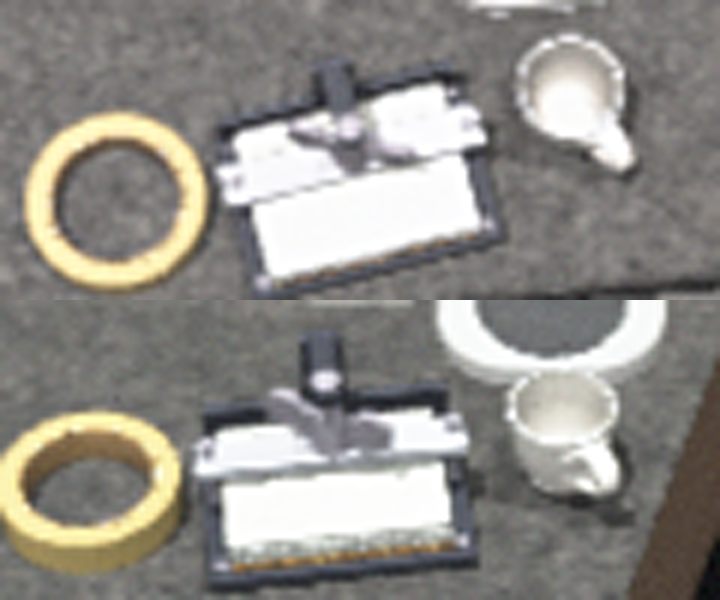

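The crops show the bracket end at top px (298,191) and the press bar from about (279,201) to (320,192). The wings look roughly diagonal, with one end at top px (289,191.5) and the other at (308,196).

```bash
python3 - <<'E'
from h import *
a=r.capture('top');b=r.capture('side')
def T(x,y):return 240+x/6-.5,170+y/6-.5
def S(x,y):return 240+x/6-.5,180+(y-300)/6-.5
def tri(p,q):
    o,d=ray(a,*p);o2,d2=ray(b,*q);M=np.c_[d,-d2];s=np.linalg.lstsq(M,o2-o,rcond=None)[0];A=o+d*s[0];B=o2+d2*s[1];return (A+B)/2,np.linalg.norm(A-B)
print('front corners',onz(a,*T(268,298),.012),onz(a,*T(503,238),.012))
print('  side',onz(b,*S(210,582),.012),onz(b,*S(482,568),.012))
print('pad front',onz(a,*T(272,277),.034),onz(a,*T(490,232),.034),'back stop',onz(a,*T(222,132),.048),onz(a,*T(465,70),.048))
print('wings ends', [tri(T(290,130),S(270,395)),tri(T(412,155),S(390,432))])
print('bar end',tri(T(230,200),S(200,470)))
for n,p in dict(m1=(372,172),m2=(447,165),cap=(330,171),capL=(310,165),mwL=(170,165),mwR=(305,157)).items(): print(n,onz(a,*p,0.0)[:2].round(3))
E
```

```text
front corners [0.36896383 0.35565815 0.012     ] [0.39140944 0.21804274 0.012     ]
  side [0.36560393 0.36131822 0.012     ] [0.37910883 0.21253958 0.012     ]
pad front [0.37484295 0.3514801  0.034     ] [0.3891892  0.22587037 0.034     ] back stop [0.45932053 0.37263579 0.048     ] [0.48306971 0.23097245 0.048     ]
wings ends [(array([0.44749987, 0.33206269, 0.07551149]), np.float64(0.001969832181591262)), (array([0.4289648 , 0.26508851, 0.06665879]), np.float64(0.0021395763612796948))]
bar end (array([0.41985227, 0.3704953 , 0.04368794]), np.float64(0.0016422206652613254))
m1 [0.515 0.031]
m2 [ 0.516 -0.24 ]
cap [0.534 0.18 ]
capL [0.564 0.249]
mwL [0.613 0.748]
mwR [0.596 0.264]
```

Emit:
send_rows([
  {"dp":[-60,40,0],"roll":0.1,"jaw":0},
  {"dp":[-110,80,0],"roll":0.2,"jaw":0},
  {"dp":[-150,115,0],"roll":0.28,"jaw":0},
  {"dp":[-177,137,0],"roll":0.28,"jaw":0},
  {"dp":[-177,137,0],"roll":0.28,"jaw":0},
], newtons=10)

```text
time_s: 0.92
tcp_pos: [0.3816, -0.4175, 0.2412]
eef_rot: [-180.0, 0.1, -171.9]
contact_force: [0.3, -0.5, 1.0]
gripper_width: 0.0434
gripper_force: 0.0
```

Emit:
send_rows([
  {"dp":[-15,52,0],"roll":0,"jaw":0},
  {"dp":[-31,105,0],"roll":0,"jaw":0},
  {"dp":[-46,157,0],"roll":0,"jaw":0},
  {"dp":[-62,210,0],"roll":0,"jaw":0},
  {"dp":[-77,262,0],"roll":0,"jaw":0},
])

```text
time_s: 1.55
tcp_pos: [0.4206, -0.1484, 0.2408]
eef_rot: [-180.0, 0.0, -172.1]
contact_force: [1.4, -0.4, -0.2]
gripper_width: 0.0005
gripper_force: 0.0
```

Emit:
send_rows([
  {"dp":[-8,53,0],"roll":0,"jaw":0},
  {"dp":[-15,107,0],"roll":0,"jaw":0},
  {"dp":[-22,160,0],"roll":0,"jaw":0},
  {"dp":[-30,214,0],"roll":0,"jaw":0},
  {"dp":[-37,267,0],"roll":0,"jaw":0},
])

```text
time_s: 2.17
tcp_pos: [0.4203, 0.1216, 0.241]
eef_rot: [180.0, 0.1, -172.1]
contact_force: [1.3, -0.1, -0.4]
gripper_width: 0.0004
gripper_force: 0.0
```

Emit:
send_rows([
  {"dp":[-4,50,0],"roll":0,"jaw":0},
  {"dp":[-8,100,0],"roll":0,"jaw":0},
  {"dp":[-11,150,0],"roll":0,"jaw":0},
  {"dp":[-11,150,0],"roll":0,"jaw":0},
  {"dp":[-11,150,0],"roll":0,"jaw":0},
])

```text
time_s: 2.8
tcp_pos: [0.4105, 0.2698, 0.2403]
eef_rot: [-180.0, -0.0, -172.0]
contact_force: [-0.0, 0.7, 0.1]
gripper_width: 0.0004
gripper_force: 0.0
```

```bash
python3 - <<'E'
from h import *
s=r.get_state();print(s['tcp_pos'],s['eef_rot'],s['time_s'],s['gripper_width'])
w=r.capture('wrist');cv2.imwrite('pics/w1.png',w['image'])
import pickle;pickle.dump(w,open('w1.pkl','wb'))
R=cv2.Rodrigues(np.array(w['rvec'],float))[0];print(-R.T@np.array(w['tvec']).ravel(),R[2])
E
```

```text
[0.41045037 0.26984471 0.24025214] [-1.79958650e+02 -3.44992431e-02 -1.72039963e+02] 2.8 0.0004026530816880259
[0.3306634  0.25764107 0.38420437] [ 0.2933826   0.04060118 -0.95513255]
```

View pics/w1.png

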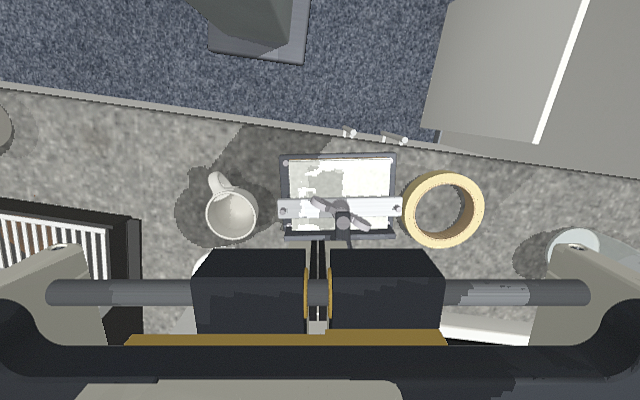

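The wrist view shows the whole press. The bar runs from (278,209) to (403,205), the stud cap is at (343,222), and the wings run from (313,198) to (370,228). The cup is at (231,212) and the tape at (443,210). I'll crop once to get finer pixels.

```bash
python3 - <<'E'
import pickle,cv2
w=pickle.load(open('w1.pkl','rb'))
cv2.imwrite('pics/w1c.png',cv2.resize(w['image'][145:245,265:415],None,fx=5.3333,fy=5.3333,interpolation=cv2.INTER_CUBIC))
E
```

```text
(no output)
```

View pics/w1c.png

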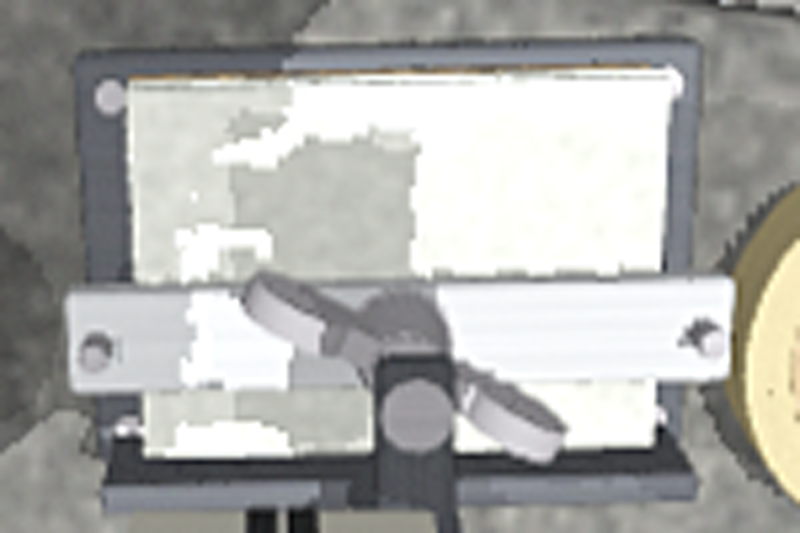

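The crop shows the base front corners at (77,55) and (700,40), the stud cap centre at (418,415), the wing tips near (250,297) and (563,440), and the bar ends at (68,340) and (735,330).

```bash
python3 - <<'E'
from h import *
import pickle
w=pickle.load(open('w1.pkl','rb'))
g=lambda x,y,z:onz(w,265+x/5.3333-.4,145+y/5.3333-.4,z)[:2]*1e3
fl,fr=g(700,42,.012),g(77,58,.012);print('front',fl,fr,np.linalg.norm(fl-fr))
d=fl-fr;yaw=np.degrees(np.arctan2(-d[0],d[1]));print('yaw',yaw)
bl,br=g(735,330,.0495),g(68,340,.0495);d=bl-br;print('bar L',np.linalg.norm(d),np.degrees(np.arctan2(-d[0],d[1])),(bl+br)/2)
for z in(.044,.0495,.052): print(z,np.linalg.norm(g(735,280,z)-g(68,295,z)))
print('stud',g(418,415,.099))
t1,t2=g(250,297,.0675),g(563,440,.0675);d=t2-t1;print('wing',t1,t2,np.linalg.norm(d),(t1+t2)/2,np.degrees(np.arctan2(d[1],d[0])))
c,s=np.cos(np.radians(yaw)),np.sin(np.radians(yaw))
print('stud from base',(fl+fr)/2+60*np.array([c,s]))
print('tape',g(0,0,0), onz(w,443,210,.025)[:2],'cup',onz(w,231,215,.056)[:2])
E
```

```text
front [364.44337442 361.6571222 ] [388.60908519 216.74525069] 146.9130085471053
yaw 9.467604862416723
bar L 149.42686710710203 8.9134462524421 [434.23045439 299.03837213]
0.044 150.46199887868787
0.0495 148.02951693360913
0.052 146.92384332220965
stud [434.55983326 298.79313242]
wing [424.79415505 263.96031201] [447.36280144 335.37897896] 74.89973157369417 [436.07847825 299.66964549] 72.46321025824727
stud from base [435.70895553 299.07058235]
tape [379.18452665 195.62313375] [0.4267723  0.43401651] cup [0.45943688 0.17243406]
```

```bash
python3 - <<'E'
import numpy as np
def c(ph,r,cx,cy):
    p=np.radians(ph);u=np.array([np.cos(p),np.sin(p)]);n=np.array([np.sin(p),-np.cos(p)])
    return r*u-3.5*n-np.array([cx,cy])
L=[]
for ph,r in[(-105,26),(-115.5,26),(-125,28),(-135,30),(-145,32),(-155,34),(-165,36),(-175,38)]: L.append((ph,c(ph,r,-9.5,21)))
for ph,r in[(-185,21),(-195,24),(-205,27),(-215,30),(-225,32),(-235,34),(-243,35)]: L.append((ph,c(ph,r,9.5,21)))
for ph,x,y in[(-250,-25.8,17),(-260,-19.5,27),(-270,-13,36)]: L.append((ph,np.array([x,y])))
for ph,r in[(-280,20),(-285,21)]: L.append((ph,c(ph,r,9.5,-21)))
for ph,p in L: print(ph,p.round(1))
E
```

```text
-105 [  6.2 -47. ]
-115.5 [  1.5 -46. ]
-125 [ -3.7 -45.9]
-135 [ -9.2 -44.7]
-145 [-14.7 -42.2]
-155 [-19.8 -38.5]
-165 [-24.4 -33.7]
-175 [-28.1 -27.8]
-185 [-30.7 -22.7]
-195 [-33.6 -18.2]
-205 [-35.4 -12.8]
-215 [-36.1  -6.7]
-225 [-34.6  -0.8]
-235 [-31.9   4.8]
-243 [-28.5   8.6]
-250 [-25.8  17. ]
-260 [-19.5  27. ]
-270 [-13  36]
-280 [-9.5 41.3]
-285 [-7.4 42.2]
```

Emit:
send_rows([
  {"dp":[-36,-24,0],"roll":0,"jaw":0},
  {"dp":[-36,-24,40],"roll":0,"jaw":0},
  {"dp":[-36,-24,90],"roll":0,"jaw":0},
  {"dp":[-36,-24,110],"roll":0,"jaw":0},
  {"dp":[-36,-24,110],"roll":0,"jaw":0},
])

```text
time_s: 3.48
tcp_pos: [0.4489, 0.2495, 0.1294]
eef_rot: [-179.9, -0.1, -172.1]
contact_force: [-0.5, -0.6, -0.2]
gripper_width: 0.0008
gripper_force: 0.0
```

```bash
python3 - <<'E'
from h import *
s=r.get_state();print(s['tcp_pos'],s['contact_force'])
w=r.capture('wrist');cv2.imwrite('pics/w2.png',w['image'])
E
```

```text
[0.44894491 0.24954328 0.12944319] [-0.46427613 -0.55014803 -0.1766345 ]
```

View pics/w2.png

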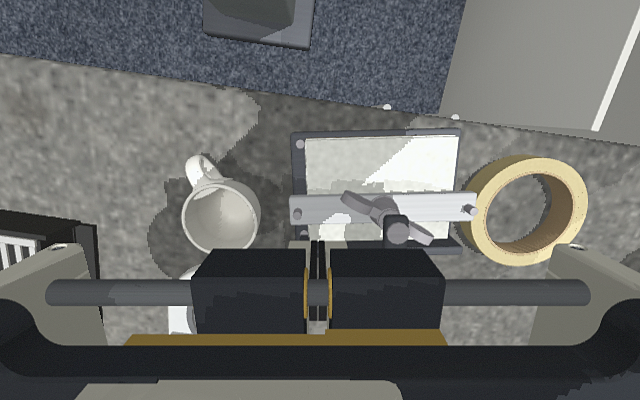

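The fingertips show as a narrow dark pair at about (318,243). The wings run from (345,195) to (432,240) and are well clear of them. The fingertip looks narrower than I assumed, so I'll measure it.

```bash
python3 - <<'E'
from h import *
w=r.capture('wrist');s=r.get_state();p=s['tcp_pos'];Y=np.array([-.139,.99,0]);X=np.array([.99,.139,0])
for dz in(-.014,0,.02,.05): print(dz,proj(w,[p+[0,0,dz]+y*Y-.0095*X for y in(-.021,0,.021)]).round(0).tolist())
g=w['image'].max(2);
for v in(243,246,250,260,270):print(v,g[v,285:350:1].tolist())
E
```

```text
-0.014 [[284.0, 241.0], [320.0, 241.0], [356.0, 241.0]]
0 [[281.0, 252.0], [321.0, 252.0], [360.0, 252.0]]
0.02 [[276.0, 272.0], [321.0, 272.0], [365.0, 272.0]]
0.05 [[266.0, 313.0], [322.0, 313.0], [378.0, 313.0]]
243 [74, 73, 76, 83, 126, 134, 135, 133, 134, 132, 134, 134, 134, 134, 133, 133, 132, 133, 132, 134, 132, 133, 133, 134, 138, 135, 26, 28, 27, 26, 28, 30, 53, 51, 27, 29, 28, 30, 27, 54, 144, 136, 133, 134, 132, 133, 134, 132, 133, 133, 132, 131, 133, 132, 134, 136, 131, 134, 135, 135, 135, 110, 49, 57, 56]
246 [86, 71, 77, 106, 140, 135, 134, 133, 134, 133, 133, 136, 135, 133, 133, 135, 132, 136, 134, 134, 134, 132, 132, 133, 137, 138, 14, 27, 30, 32, 32, 24, 55, 52, 27, 28, 32, 29, 22, 46, 137, 136, 135, 133, 133, 133, 133, 134, 134, 134, 134, 134, 135, 134, 136, 134, 133, 135, 135, 135, 136, 139, 88, 52, 56]
250 [38, 36, 35, 38, 30, 35, 34, 37, 36, 31, 38, 35, 35, 36, 36, 32, 36, 36, 32, 33, 51, 145, 136, 136, 138, 108, 22, 25, 30, 30, 33, 34, 75, 69, 23, 28, 32, 26, 26, 42, 116, 139, 135, 136, 140, 26, 32, 37, 33, 36, 35, 35, 33, 34, 35, 35, 32, 34, 31, 34, 35, 39, 34, 38, 38]
260 [38, 40, 38, 37, 38, 38, 40, 36, 35, 43, 38, 37, 36, 36, 35, 34, 33, 38, 36, 28, 50, 147, 134, 131, 134, 43, 29, 36, 29, 32, 26, 34, 92, 89, 25, 25, 30, 32, 28, 29, 65, 137, 131, 135, 142, 20, 33, 35, 35, 38, 39, 38, 39, 39, 34, 37, 37, 36, 34, 35, 37, 38, 39, 36, 31]
270 [40, 38, 34, 38, 38, 39, 38, 33, 37, 37, 37, 39, 37, 39, 34, 31, 35, 40, 32, 75, 123, 117, 105, 124, 85, 23, 27, 28, 30, 31, 25, 41, 116, 109, 18, 21, 28, 34, 32, 25, 31, 88, 132, 113, 122, 125, 66, 35, 40, 35, 38, 39, 35, 35, 39, 31, 35, 36, 34, 41, 37, 35, 38, 36, 35]
```

Emit:
send_rows([
  {"dp":[0,0,30],"roll":0,"jaw":0},
  {"dp":[0,0,52],"roll":0,"jaw":0},
  {"dp":[0,3,52],"roll":0,"jaw":0},
  {"dp":[5,6,52],"roll":0,"jaw":0},
  {"dp":[11,9,52],"roll":0,"jaw":0},
])

```text
time_s: 4.2
tcp_pos: [0.4377, 0.2597, 0.08]
eef_rot: [179.9, 0.1, -172.0]
contact_force: [2.6, -0.3, 0.1]
gripper_width: 0.0006
gripper_force: 1.3
```

Emit:
send_rows([
  {"dp":[5.5,0,0],"roll":0,"jaw":0},
  {"dp":[11,2.5,0],"roll":0,"jaw":0},
  {"dp":[16,6,0],"roll":0,"jaw":0},
  {"dp":[20.5,11,0],"roll":0,"jaw":0},
  {"dp":[24,17,0],"roll":0,"jaw":0},
])

```text
time_s: 4.82
tcp_pos: [0.4104, 0.2723, 0.0784]
eef_rot: [-180.0, -0.0, -172.0]
contact_force: [1.1, -1.2, 0.4]
gripper_width: 0.0006
gripper_force: 0.8
```

Emit:
send_rows([
  {"dp":[2.5,4.6,0],"roll":0,"jaw":0},
  {"dp":[5.5,9,0],"roll":0,"jaw":0},
  {"dp":[7.3,14.5,0],"roll":0,"jaw":0},
  {"dp":[8,20.5,0],"roll":0,"jaw":0},
  {"dp":[6.5,26.5,0],"roll":0,"jaw":0},
])

```text
time_s: 5.45
tcp_pos: [0.4006, 0.2978, 0.0784]
eef_rot: [-180.0, -0.0, -172.0]
contact_force: [0.9, -2.3, -0.7]
gripper_width: 0.0003
gripper_force: 1.0
```

Emit:
send_rows([
  {"dp":[-2.5,5.4,0],"roll":0,"jaw":0},
  {"dp":[-6,9.2,0],"roll":0,"jaw":0},
  {"dp":[-8.6,15.6,0],"roll":0,"jaw":0},
  {"dp":[-15,24.6,0],"roll":0,"jaw":0},
  {"dp":[-21.4,32.6,0],"roll":0,"jaw":0},
])

```text
time_s: 6.08
tcp_pos: [0.4178, 0.3335, 0.0785]
eef_rot: [-180.0, -0.0, -172.1]
contact_force: [-3.6, -3.4, -0.3]
gripper_width: 0.0008
gripper_force: 1.6
```

Emit:
send_rows([
  {"dp":[-3.5,2,0],"roll":0,"jaw":0},
  {"dp":[-5.5,2.2,0],"roll":0,"jaw":0},
  {"dp":[-5.5,2.2,0],"roll":0,"jaw":0},
  {"dp":[8,2,0],"roll":0,"jaw":0},
  {"dp":[8,2,-50],"roll":0,"jaw":0},
])

```text
time_s: 6.7
tcp_pos: [0.4071, 0.3317, 0.1263]
eef_rot: [-179.7, -0.3, -172.1]
contact_force: [1.3, 0.7, 0.2]
gripper_width: 0.0004
gripper_force: 0.0
```

```bash
python3 - <<'E'
from h import *
s=r.get_state();print(s['tcp_pos'],s['contact_force'])
w=r.capture('wrist');cv2.imwrite('pics/w3.png',w['image'])
E
```

```text
[0.40707042 0.33169167 0.12629146] [1.32545146 0.72373819 0.24531646]
```

View pics/w3.png

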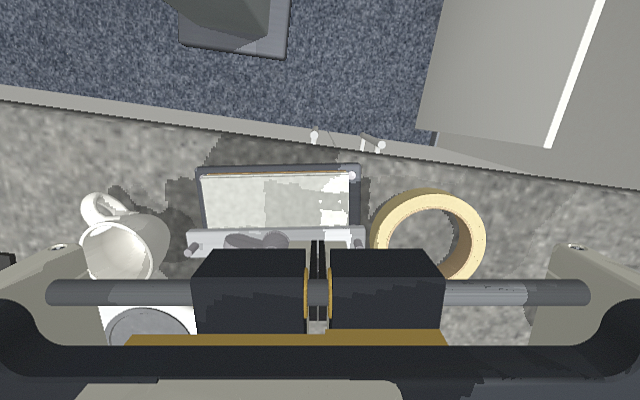

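The second wing now points right, along the bar, from (228,240) to the hub at (275,240), so φ is about -90. The tape and cup haven't been touched. Next I cross over above the bracket and drop in behind this wing.

Emit:
send_rows([
  {"dp":[0,0,-20],"roll":0,"jaw":0},
  {"dp":[-22,-41,-20],"roll":0,"jaw":0},
  {"dp":[-43,-82,-20],"roll":0,"jaw":0},
  {"dp":[-43,-82,-10],"roll":0,"jaw":0},
  {"dp":[-43,-82,0],"roll":0,"jaw":0},
])

```text
time_s: 7.38
tcp_pos: [0.4632, 0.2588, 0.1284]
eef_rot: [179.9, 0.1, -172.1]
contact_force: [0.1, -1.0, 0.3]
gripper_width: 0.0006
gripper_force: 0.0
```

Emit:
send_rows([
  {"dp":[0,0,15],"roll":0,"jaw":0},
  {"dp":[0,0,30],"roll":0,"jaw":0},
  {"dp":[0,0,42],"roll":0,"jaw":0},
  {"dp":[0,0,51],"roll":0,"jaw":0},
  {"dp":[0,0,51],"roll":0,"jaw":0},
])

```text
time_s: 8.0
tcp_pos: [0.463, 0.2583, 0.0767]
eef_rot: [-179.9, -0.1, -172.0]
contact_force: [-0.8, -0.6, 0.3]
gripper_width: 0.0004
gripper_force: 0.0
```

Emit:
send_rows([
  {"dp":[5,0,0],"roll":0,"jaw":0},
  {"dp":[10,0,0],"roll":0,"jaw":0},
  {"dp":[15,0,0],"roll":0,"jaw":0},
  {"dp":[20.5,2,0],"roll":0,"jaw":0},
  {"dp":[26,2.2,0],"roll":0,"jaw":0},
])

```text
time_s: 8.62
tcp_pos: [0.4374, 0.2576, 0.0779]
eef_rot: [180.0, 0.1, -172.0]
contact_force: [2.4, -0.3, 0.6]
gripper_width: 0.0011
gripper_force: 0.9
```

Emit:
send_rows([
  {"dp":[5.5,1.3,0],"roll":0,"jaw":0},
  {"dp":[11,3.8,0],"roll":0,"jaw":0},
  {"dp":[16,7.5,0],"roll":0,"jaw":0},
  {"dp":[20.5,11,0],"roll":0,"jaw":0},
  {"dp":[20.5,11,0],"roll":0,"jaw":0},
])

```text
time_s: 9.25
tcp_pos: [0.4148, 0.2651, 0.0774]
eef_rot: [-180.0, -0.0, -172.0]
contact_force: [0.3, -1.6, 1.4]
gripper_width: 0.0004
gripper_force: 0.4
```

Emit:
send_rows([
  {"dp":[2,3,0],"roll":0,"jaw":0},
  {"dp":[3,5,0],"roll":0,"jaw":0},
  {"dp":[3.5,7,0],"roll":0,"jaw":0},
  {"dp":[3.5,9,0],"roll":0,"jaw":0},
  {"dp":[3.5,9,0],"roll":0,"jaw":0},
])

```text
time_s: 9.88
tcp_pos: [0.4105, 0.2735, 0.0774]
eef_rot: [-180.0, -0.0, -172.1]
contact_force: [-0.5, -2.0, -0.0]
gripper_width: 0.0005
gripper_force: 0.5
```

Emit:
send_rows([
  {"dp":[0,0.7,0],"roll":0,"jaw":0},
  {"dp":[0,1.4,0],"roll":0,"jaw":0},
  {"dp":[0,2.1,0],"roll":0,"jaw":0},
  {"dp":[0,2.1,0],"roll":0,"jaw":0},
])

```text
time_s: 10.38
tcp_pos: [0.4105, 0.2758, 0.0776]
eef_rot: [180.0, 0.0, -172.0]
contact_force: [-0.7, -0.9, -0.5]
gripper_width: 0.0002
gripper_force: 0.6
```

Emit:
send_rows([
  {"dp":[0,0.7,0],"roll":0,"jaw":0},
  {"dp":[0,1.4,0],"roll":0,"jaw":0},
  {"dp":[0,2,0],"roll":0,"jaw":0},
  {"dp":[0,2,0],"roll":0,"jaw":0},
])

```text
time_s: 10.88
tcp_pos: [0.41, 0.2772, 0.0775]
eef_rot: [-180.0, -0.0, -172.1]
contact_force: [0.2, -5.1, 1.3]
gripper_width: 0.0001
gripper_force: 2.3
```

Emit:
send_rows([
  {"dp":[0,0.6,0],"roll":0,"jaw":0},
  {"dp":[0,1.2,0],"roll":0,"jaw":0},
  {"dp":[0,1.2,0],"roll":0,"jaw":0},
])

```text
time_s: 11.25
tcp_pos: [0.4098, 0.2778, 0.0774]
eef_rot: [-179.9, -0.1, -172.1]
contact_force: [1.4, -7.6, 1.7]
gripper_width: 0.0006
gripper_force: 3.7
```

Emit:
send_rows([
  {"dp":[0,-4,0],"roll":0,"jaw":0},
  {"dp":[0,-12,0],"roll":0,"jaw":0},
  {"dp":[0,-12,-50],"roll":0,"jaw":0},
  {"dp":[0,-12,-110],"roll":0,"jaw":0},
  {"dp":[0,-8,-163],"roll":0,"jaw":0},
])

```text
time_s: 11.88
tcp_pos: [0.4115, 0.2712, 0.2432]
eef_rot: [179.9, 0.1, -172.0]
contact_force: [0.1, 1.5, -1.3]
gripper_width: 0.0004
gripper_force: 0.0
```

Emit:
send_rows([
  {"dp":[0,0,0],"roll":0,"jaw":0},
  {"dp":[0,0,0],"roll":0,"jaw":0},
])

```text
time_s: 12.12
tcp_pos: [0.411, 0.2711, 0.2407]
eef_rot: [179.9, 0.0, -172.1]
contact_force: [-0.7, 0.4, -0.4]
gripper_width: 0.0005
gripper_force: 0.0
```

```bash
python3 - <<'E'
from h import *
s=r.get_state();print(s['tcp_pos'],s['contact_force'],s['time_s'])
w=r.capture('wrist');import pickle;pickle.dump(w,open('w4.pkl','wb'))
cv2.imwrite('pics/w4.png',cv2.resize(w['image'][145:245,265:415],None,fx=5.3333,fy=5.3333,interpolation=cv2.INTER_CUBIC))
E
```

```text
[0.41104899 0.27109689 0.24069935] [-0.7172596   0.42800343 -0.44981272] 12.125
```

View pics/w4.png

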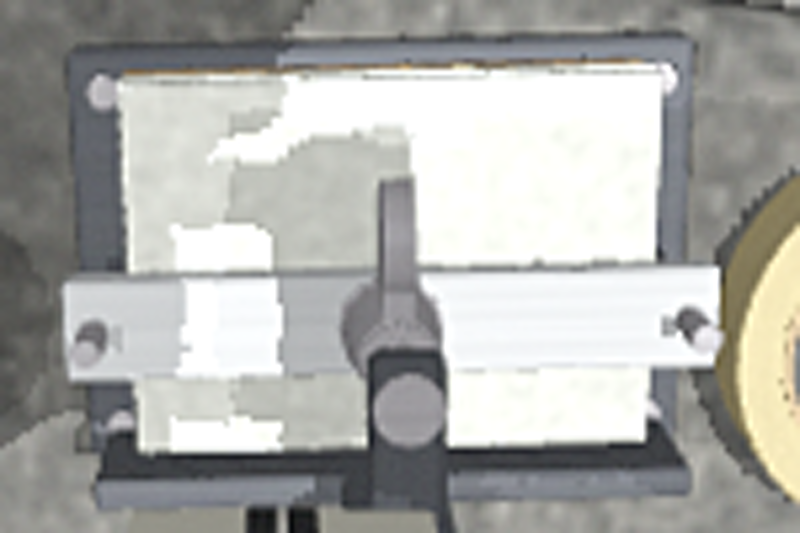

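The -x wing points at the robot, from the tip at (397,180) to the hub at (390,340). The bar ends are at (65,330) and (720,312), shorter in pixels than before, so the bar has sunk. I'll check this with numbers.

```bash
python3 - <<'E'
from h import *
import pickle
w=pickle.load(open('w4.pkl','rb'))
g=lambda x,y,z:onz(w,265+x/5.3333-.4,145+y/5.3333-.4,z)[:2]*1e3
for z in(.044,.0495):print(z,np.linalg.norm(g(720,268,z)-g(63,283,z)))
st=g(408,410,.099);t=g(396,182,.074);d=st-t;print('stud',st,'tip',t,np.degrees(np.arctan2(d[1],d[0])),np.linalg.norm(d))
a,b=g(395,182,.074),g(399,300,.074);d=b-a;print(np.degrees(np.arctan2(d[1],d[0])))
d=g(690,36,.012)-g(70,50,.012);print('yaw',np.degrees(np.arctan2(-d[0],d[1])))
E
```

```text
0.044 148.11235279780163
0.0495 145.72029047785242
stud [434.73864522 298.33410069] tip [395.65463919 291.42299924] 10.02777409041676 39.690337001872194
11.121333567061109
yaw 9.263323768241651
```

```bash
python3 -c "
from plant import r
print(r.close_job())"
```

```text
the job is handed in; nothing more can be done
None
```

The wing nut is screwed home in two strokes: the last picture puts it within about 0.03 rad of home, and the bar has sunk about 5.5 mm onto the pad. The stop was felt at about 8 N, the nut was never gripped, I saw no sign that the cup or tape had moved, and the robot was clear when I handed the job in at about 12 s; no verdict was returned.

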